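# Bring the shaft sample to the viewing spot and open the light shutter

## Task

Using a fingertip, push the microscope's sample wheel round by its spokes until the tall stepped shaft sample stands in line with the arrow on the stage, and leave it there. Then push the shutter lever on top of the lamp house all the way across to its stop on the microscope's side. Do not touch, lift or upset any of the samples, and leave the other things on the bench as they are.

Things in the scene. Friction and masses are not known exactly. Their poses are not given: they have to be found in the camera images.
- microscope: White inverted microscope, fixed to the bench. Its black square stage (290 x 290 mm) is the top, 150 mm above the bench; two eyepiece tubes on the side away from the robot rise to about 190 mm. Origin: below the centre of the stage, at bench height, on the wheel's axis. Its -x axis points to the arrow's side.
- arrow (a point): Middle of a flat light-metal arrow, 6 mm high, fixed on the stage on the side towards the robot (microscope's -x axis), 90 to 142 mm from the wheel's axis, under the spokes. It points at the wheel's hub and marks the viewing spot.
- view_point (a point): The viewing spot above the lens: on the line from the hub to the arrow, 55 mm from the wheel's axis, level with the top of the wheel (180 mm above the bench). The shaft sample's middle must come over it (within 6 mm).
- wheel: Level metal sample wheel on the stage, turns either way without end about the vertical axis through its origin (centre of its underside, 166 mm above the bench). Disc 158 mm across, 14 mm thick. Four seats (42 mm wide, rim 3.5 mm high), each with a sample, lie 55 mm from the axis, halfway between the spokes. Stays where it is left; about 1.2 N at a spoke's end turns it.
- spoke_end (a point): Centre of the 16 mm black ball on the end of the spoke along the wheel's +x axis, 127 mm from the axis, 173 mm above the bench. Four equal spokes, round steel rods 9 mm thick, stand out level from the disc's edge (79 mm) along the wheel's +x, +y, -x and -y axes at this height, 18 mm clear above the stage.
- shaft_sample: The tall steel sample: stepped shaft standing upright, 42 mm high, with a foot 38 mm wide and 8 mm thick, body 22 mm wide, top 14 mm wide. Loose in one of the wheel's four seats. Origin: centre of its underside.
- disc_sample: Low round steel disc, 38 mm across, 12 mm high, loose in another seat. Origin: centre of its underside.
- block_sample: Low square steel block, 26 x 26 x 13 mm, loose in another seat. Origin: centre of its underside.
- ring_sample: Low steel ring, 38 mm outside, 20 mm hole, 14 mm high, loose in another seat. Origin: centre of its underside.
- lamp_house: Grey box, 130 x 110 x 100 mm high, fixed to the bench to the left of the microscope (+y); a short black tube on its right side (-y) faces the microscope. Origin: centre of its underside. On its top two steel stop pins, 8 mm thick and 28 mm high, stand 36 mm from the lever's pivot, one at each end of the lever's swing.
- shutter_pivot (a point): Point on the vertical pivot axis of the shutter lever, at the height of the lever's centre line (120 mm above the bench, 20 mm above the box's top), 35 mm from the box's middle on the side away from the robot.
- shutter_ball (a point): Centre of the 18 mm black ball at the lever's end, 85 mm from the pivot, same height. The lever is a 9 mm thick level steel rod pointing from the pivot roughly towards the robot.
- shutter (a joint): Shutter lever angle, rad: 0 = shut, by the left (+y) pin, leaning 0.65 left of the box's -x axis; grows as its end swings right (-y, towards the microscope; counter-clockwise from above) to 1.3 = open, against the other pin. Open counts from 1.2. It stays where it is left; about 0.6 N at the end moves it.
- spare_puck: Loose black round puck, 30 mm wide, 15 mm high, on a far corner of the stage, outside the spokes' reach. Leave alone.
- dropper: Small bottle, 40 mm wide, 85 mm high, on the bench. Leave alone.
- mug: White mug, 76 mm wide, 85 mm high, right of the microscope. Leave alone.
- screwdriver: Screwdriver lying on the bench at the right. Leave alone.
- loupe: Black round magnifier, 44 mm wide, 34 mm high, on the bench. Leave alone.
- dish: Shallow glass dish, 90 mm wide, 18 mm high, on the bench. Leave alone.
Not all that is in view belongs to the job. What is shaped like the disc_sample but brown or red is not meant.

How it is judged:
On the way, in this order (a step that is already met when the one before it is completed fails the run):
1. the shaft sample stands at rest over the viewing spot (horizontal distance between shaft_sample and view_point below 0.006 m and linear speed of shaft_sample below 0.01 m/s), for 0.3 s.
2. the shutter lever is fully across (value of joint shutter above 1.2 rad), for 0.2 s.
At the end, for the whole second after the job is handed in: The shaft sample's middle is within 6 mm (horizontally) of the viewing spot and at rest, the shutter lever is at 1.2 rad or more, and all four samples stand upright in their seats (all of step 1 and value of joint shutter above 1.2 rad and z of each of shaft_sample, disc_sample, block_sample, ring_sample in the frame of wheel below 0.022 m and angle between each of shaft_sample, disc_sample, block_sample, ring_sample's own z axis and vertical below 0.2 rad); the robot touches nothing.
It fails at once if a sample is touched by the robot (over 1 N) (contact force between any of the fingers, the arm and shaft_sample above 1 N or contact force between any of the fingers, the arm and disc_sample above 1 N or contact force between any of the fingers, the arm and block_sample above 1 N or contact force between any of the fingers, the arm and ring_sample above 1 N).
It fails at once if a sample is lifted more than 8 mm or tipped (not (z of shaft_sample in the frame of wheel below 0.022 m) or not (z of disc_sample in the frame of wheel below 0.022 m) or not (z of block_sample in the frame of wheel below 0.022 m) or not (z of ring_sample in the frame of wheel below 0.022 m) or not (angle between shaft_sample's own z axis and vertical below 0.2 rad) or not (angle between disc_sample's own z axis and vertical below 0.2 rad) or not (angle between block_sample's own z axis and vertical below 0.2 rad) or not (angle between ring_sample's own z axis and vertical below 0.2 rad)).
It fails at once if another thing on the bench is moved more than 20 mm (distance of any of spare_puck, dropper, mug, screwdriver, loupe, dish from where it was at the start of the episode above 0.02 m).
It also fails if it takes over 64 s, if anything falls off the work surface, if the arm or the gripper's body presses on something with over 40 N, if the wrist force passes 120 N, or if a joint passes its speed limit or range.

## Robot

A 6-joint arm with a two-finger parallel gripper is mounted at the origin on the work surface. World frame = base frame: x ahead of the robot, y to its left, z up, the work surface at z = 0. Lengths are in m, angles in rad, forces in N, time in s.
With the tool pointing down it reaches from about 0.325 to 0.775 m from the base axis. Payload 5.5 kg.
Tool frame: the origin (TCP) lies at the very end of the fingers, on their centre line; the grasp point (between the pads) lies 19 mm behind it; z points along the fingers, y is the line along which they close (so a half turn about z gives the same grasp; the last joint's range is limited). The gripper opens to 85 mm and grips with 20 to 120 N. Pads are 22 mm wide; open, the fingers measure 114 mm over their backs; the gripper's body (76 mm by 85 mm) begins 54 mm behind the grasp point. The pads swing forward as they close: fully open they stand 13 mm farther back than shut.
Start: joints at [-1.323, 0.091, 1.231, -0, 1.82, -0.057], TCP at [0.18, -0.572, 0.196] pointing down, gripper open.
Joint ranges: [-2.87, 2.87], [-0.86, 2.18], [0.17, 2.46], [-1.51, 4.65], [0.06, 2.69], [-2.65, 2.65]. Speed limits (rad/s): [2.57, 2.57, 3.01, 3.14, 3.14, 3.14].

## Interface

Orientations are given as a rotation vector (axis times angle).
In Python, from station import * gives the robot as it stands.
- The arm moves only by the tool apply_moves, never from a script. Its argument "plan" is a list of rows, each a list of 3 entries, a list of its own where there are three numbers: the shift along the tool's x, y, z as a fraction of full scale, then the turn, a rotation vector about the tool's x, y, z as a fraction of full scale, then the closure, from 0 (fully open) to 1 (shut). A call has 1 to 10 rows; each row is the pose to reach, as a shift and turn from the pose commanded when the call began, along the tool's axes at that moment; what a row does not reach only later rows make up. Full scale, the value 1, is 200 mm for a shift and 45 degrees for a turn. A row lasts 1/8 s, in which the tool goes at most 62.5 mm and 10.7 degrees, less where a joint would pass 70% of its speed; a pose out of reach is approached as far as the arm can. A call with a number of a shift or a turn outside -1 to 1 is refused whole. A call with a gripper value outside its range is refused whole. The fingers move at their own pace and stop on an object; the grip force is fixed at half the most. Time passes only in rows, so rows that repeat a pose let the fingers close. It gives the time, the measured TCP pose, the force, the opening and the grip force at its end, in the units of the state.
- state(): the state, without advancing time (a new reading comes with each control period).
- camera(name): name is "side" or "top"; returns a dict with "frame" (384x512x3 uint8, red, green, blue), "fovy" (degrees; the focal length in pixels is half the picture's height over the tangent of half this angle, whatever the lens; pixels are square), "cx", "cy" (the principal point, pixels), "k1" (the pictures are not rectified: a ray, as slopes to the right and down, at radius r is drawn at 1 + k1 r^2 times it, then the intrinsics apply), "extrinsics" (4x4, takes a point from world to camera coordinates). Camera axes: x right, y down, z forward; pixel columns grow to the right and rows downward; lengths in m; the calibration is good to about 2 mm. A picture is of the moment at which its call begins. There is no depth.
- job_done(): hands the job in; it is judged then, once.
The state is a dict: "clock": time; "qpos": joint angles; "dq": joint speeds; "tau": joint torques, N m; "eef_pos": TCP position; "tcp_rot": TCP orientation; "ft_force": force on the tool from outside, world axes, zero at the start; "ft_torque": the same for the moment, N m; "opening": finger opening in m; "gripper_force": force on a finger pad.
Only numpy, scipy, OpenCV 4.12 (cv2) and the standard library are available. Lean on these libraries where they do the work, as an engineer would, in place of code of your own. Each camera call takes 0.05 s, during which the arm holds its last target. There are 200 camera calls.

## Working session

There is one attempt and no reset: what is moved stays moved. The work goes in short steps, Python scripts to look and compute and a tool call to move; the robot and the scene stay as the last step left them, time stands still between calls to the robot, and variables do not carry over. Pictures are saved under pics/ and viewed, at most 10 in all, crops included, and the job is handed in when it is done.

Besides the shell and the picture viewer there is one more tool, called after "Emit:" as name(argument=value, ...) on one line, values as JSON. apply_moves: Moves the arm, as the interface text tells. Its arguments: {"type":"object","properties":{"plan":{"type":"array","items":{"type":"array"}}},"required":["plan"]}

```bash
ls; mkdir -p pics; cat > h.py <<'E'
from station import *
import numpy as np, cv2
from scipy.spatial.transform import Rotation as R
def cam(n):
    c=camera(n); f=c["frame"].shape[0]/2/np.tan(np.radians(c["fovy"])/2)
    c["f"]=f; return c
def ray(c,u,v):
    p=np.array([(u-c["cx"])/c["f"],(v-c["cy"])/c["f"]]); q=p.copy()
    for _ in range(30): q=p/(1+c["k1"]*(q@q))
    E=np.array(c["extrinsics"]); Rm,t=E[:3,:3],E[:3,3]
    return -Rm.T@t, Rm.T@np.array([q[0],q[1],1])
def atz(c,u,v,z):
    o,d=ray(c,u,v); return o+d*(z-o[2])/d[2]
def proj(c,P):
    E=np.array(c["extrinsics"]); p=E[:3,:3]@np.asarray(P)+E[:3,3]; s=p[:2]/p[2]
    s=s*(1+c["k1"]*(s@s)); return s*c["f"]+[c["cx"],c["cy"]]
def save(c,name,crop=None,k=1):
    im=c["frame"][:,:,::-1]
    if crop: u0,v0,u1,v1=crop; im=im[v0:v1,u0:u1]
    cv2.imwrite("pics/"+name,cv2.resize(im,None,fx=k,fy=k,interpolation=cv2.INTER_CUBIC))
E
python3 - <<'E'
from h import *
for n in("top","side"):
    c=cam(n); save(c,n+"0.png",None,1.5); print(n,c["f"],c["cx"],c["cy"],c["k1"],np.linalg.inv(c["extrinsics"]).round(3).tolist())
print(state())
E
```

```text
pics
top 356.47124845168094 255.74827999295567 188.1729150787854 -0.03093520734273854 [[0.088, -0.972, 0.217, 0.348], [-0.996, -0.087, 0.017, -0.058], [0.002, -0.218, -0.976, 1.051], [0.0, 0.0, 0.0, 1.0]]
side 488.9974411383118 255.92499691830912 188.55568907691583 -0.151942628645205 [[0.999, -0.022, 0.028, 0.477], [-0.036, -0.65, 0.759, -1.309], [0.002, -0.759, -0.651, 1.193], [0.0, 0.0, 0.0, 1.0]]
{'clock': 0.1, 'qpos': array([-1.32268943e+00,  9.17814506e-02,  1.23177787e+00, -4.21735219e-06,
        1.81982357e+00, -5.66877868e-02]), 'dq': array([-0.00011096, -0.00080613, -0.00329639, -0.00166582, -0.00017705,
        0.00309567]), 'tau': array([ 3.35660887e-03, -4.60216892e+01, -4.19218183e+01,  2.40253104e-05,
        1.06605122e-02, -4.01175123e-05]), 'eef_pos': array([ 0.17998183, -0.57202659,  0.19535827]), 'tcp_rot': array([-3.10342077e+00, -4.76647211e-01,  2.74971074e-04]), 'ft_force': array([0.34164338, 0.04436008, 0.50168491]), 'ft_torque': array([0.01372665, 0.03817917, 0.02415174]), 'gripper_force': 0.0, 'opening': 0.08534710169212616}
```

View pics/top0.png

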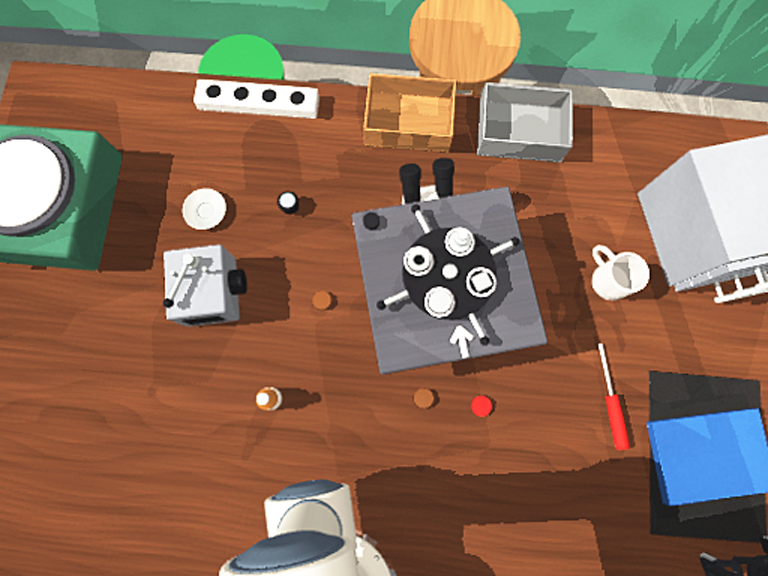

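View pics/side0.png

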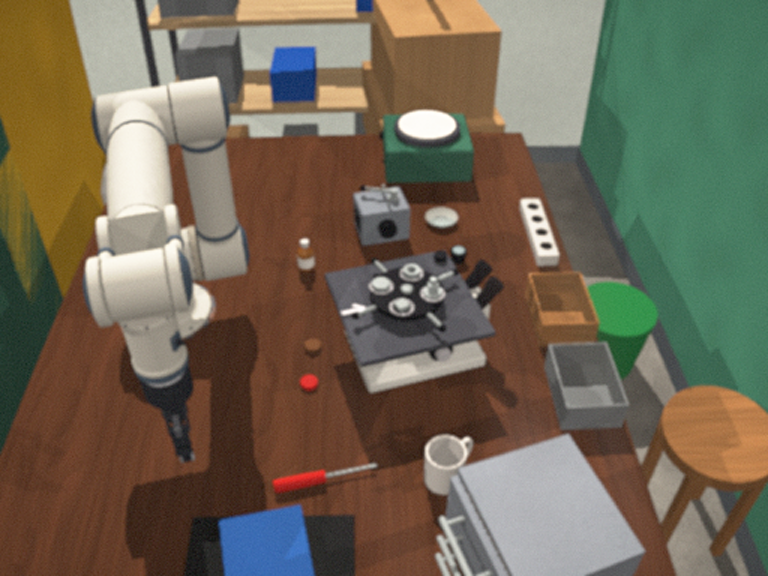

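Top view, in 1.5x pixels: the wheel hub is at (450,271). The seats hold the shaft (tall, stacked circles) at (459,240), the ring at (418,261), the disc at (439,301) and the block at (482,282). The arrow is at (461,340) and the shutter ball at (168,303), with its pivot at about (190,260). The brown discs at (322,300) and (424,398) and the red one at (482,406) are decoys. I'll check the shaft and the lever in one close crop.

```bash
python3 - <<'E'
from h import *
c=cam("top")
a=cv2.resize(c["frame"][125:250,235:365,::-1],None,fx=4.4,fy=4.4,interpolation=cv2.INTER_CUBIC)
b=cv2.resize(c["frame"][155:225,100:170,::-1],None,fx=3.2,fy=3.2,interpolation=cv2.INTER_CUBIC)
im=np.zeros((550,572+224,3),np.uint8); im[:550,:572]=a; im[:224,572:]=b
cv2.imwrite("pics/crop.png",im)
E
```

```text
(no output)
```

View pics/crop.png

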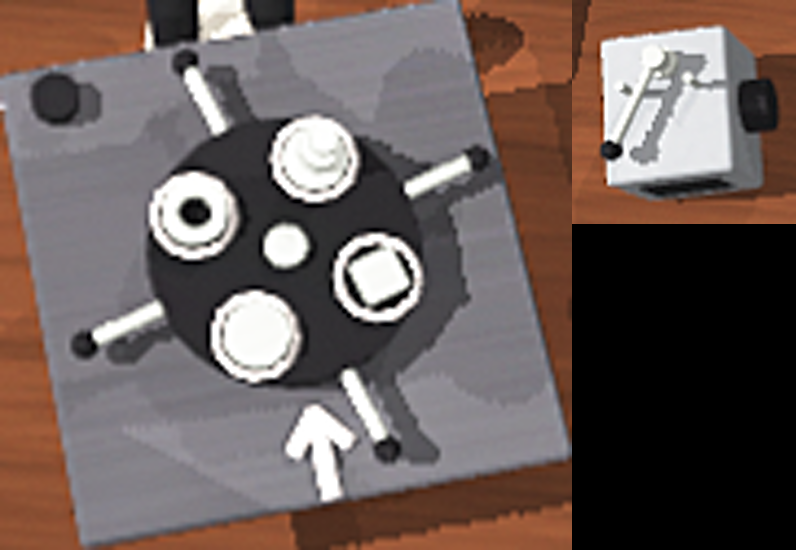

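The crop shows the shaft sample (stacked circles) at crop (316,155), and the black balls at (186,60), (478,156), (388,450) and (84,344). The arrow runs from its tip at (315,405) to its tail at (330,498). The lever's pivot is at inset (656,58) and its ball at (611,150).

```bash
cat >> h.py <<'E'
def cr(x,y): return 235+(x+.5)/4.4-.5,125+(y+.5)/4.4-.5
def cl(x,y): return 100+(x-572+.5)/3.2-.5,155+(y+.5)/3.2-.5
E
python3 - <<'E'
from h import *
c=cam("top")
B=np.array([atz(c,*cr(*p),.173) for p in[(186,60),(478,156),(388,450),(84,344)]]); C=B.mean(0)
print("balls",B.round(4),"C",C.round(4),np.linalg.norm(B-C,axis=1), np.degrees(np.arctan2(*(B-C).T[1::-1])))
for p in[(315,405),(330,498)]:
    d=atz(c,*cr(*p),.156)-C; print("arrow",d.round(4),np.hypot(*d[:2]),np.degrees(np.arctan2(d[1],d[0])))
K=[atz(c,*cr(*p),.150) for p in[(85,545),(568,455),(460,0)]]; print("corn",np.round(K,4)); e=K[0]-K[1]; print("stage",(K[0]+K[2])[:2]/2,np.linalg.norm(e),np.degrees(np.arctan2(e[1],e[0])))
for n,p,z in[("shaft seat",(315,158),.181),("ring",(194,214),.194),("disc",(256,337),.192),("block",(380,278),.193)]:
    d=atz(c,*cr(*p),z)-C; print(n,d.round(4),np.hypot(*d[:2]),np.degrees(np.arctan2(d[1],d[0])))
P=atz(c,*cl(656,58),.126);Q=atz(c,*cl(611,150),.120); d=Q-P
print("pivot",P,"ball",Q,np.hypot(*d[:2]),np.degrees(np.arctan2(d[1],d[0])))
k=[atz(c,*cl(*p),.1) for p in[(602,43),(722,27),(732,174),(607,187)]]; print(np.round(k,4))
for n,p,z in [("bottle",(268,399),.085),("puck",(372,220),.165),("eyeL",(410,170),.19),("dish",(205,209),.018),("loupe",(288,202),.034)]: print(n,atz(c,p[0]/1.5,p[1]/1.5,z).round(3))
E
```

```text
balls [[ 0.6813 -0.0855  0.173 ]
 [ 0.6375 -0.2604  0.173 ]
 [ 0.4607 -0.2159  0.173 ]
 [ 0.5057 -0.0406  0.173 ]] C [ 0.5713 -0.1506  0.173 ] [0.12784068 0.12818262 0.12848113 0.12806869] [  30.61655443  -58.92051271 -149.43265774  120.79338963]
arrow [-0.0862 -0.0252 -0.017 ] 0.08984048233939888 -163.7031397249347
arrow [-0.1386 -0.0368 -0.017 ] 0.14344134622541013 -165.12106988113175
corn [[ 0.3944 -0.0511  0.15  ]
 [ 0.4698 -0.324   0.15  ]
 [ 0.7443 -0.2513  0.15  ]]
stage [ 0.56936994 -0.15118575] 0.28308768946556023 105.43247048494945
shaft seat [ 0.0538 -0.0136  0.008 ] 0.055488970276084876 -14.19730927812169
ring [0.0105 0.0543 0.021 ] 0.05534298970314405 79.0326846890271
disc [-0.0565  0.0145  0.019 ] 0.05837329471646728 165.5707130953822
block [-0.0169 -0.0526  0.02  ] 0.055256953122390304 -107.85571488994168
pivot [0.56519417 0.31071997 0.126     ] ball [0.48485562 0.33745733 0.12      ] 0.08467093879878164 161.5921188493648
[[0.5805 0.3705 0.1   ]
 [0.604  0.2682 0.1   ]
 [0.4767 0.2397 0.1   ]
 [0.4561 0.3438 0.1   ]]
bottle [0.334 0.144 0.085]
puck [ 0.654 -0.012  0.165]
eyeL [ 0.743 -0.071  0.19 ]
dish [0.699 0.339 0.018]
loupe [0.723 0.167 0.034]
```

Emit:
apply_moves(plan=[[[0,0,-0.3],[0,0,0],1],[[0,0,-0.5],[0,0,0],1],[[0.3,-0.1,-0.5],[0,0,-0.25],1],[[0.6,-0.2,-0.5],[0,0,-0.5],1],[[0.9,-0.3,-0.5],[0,0,-0.75],1],[[1,-0.35,-0.5],[0,0,-1],1],[[1,-0.35,-0.5],[0,0,-1],1],[[1,-0.35,-0.5],[0,0,-1],1]])

```text
clock: 1.2
eef_pos: [0.3493, -0.446, 0.2962]
tcp_rot: [-2.688, -1.626, 0.001]
ft_force: [-0.5, -0.4, 0.4]
opening: 0.0001
gripper_force: 0.0
```

```bash
cat >> h.py <<'E'
def go(x,y,z,yaw):
    s=state(); A=R.from_rotvec(s["tcp_rot"]); yaw=np.radians(yaw)
    T=R.from_matrix([[np.cos(yaw),np.sin(yaw),0],[np.sin(yaw),-np.cos(yaw),0],[0,0,-1]])
    print("clock",s["clock"],"pos",s["eef_pos"].round(4),"yaw",np.degrees(np.arctan2(*A.as_matrix()[1::-1,0])).round(2),"F",s["ft_force"].round(1),"q",s["qpos"].round(2),"op",s["opening"])
    print("shift",(A.inv().apply(np.array([x,y,z])-s["eef_pos"])/.2).round(3),"turn",(np.degrees((A.inv()*T).as_rotvec())/45).round(3))
E
python3 -c "
from h import *
go(.6586,-.2124,.29,145)"
```

```text
clock 1.2 pos [ 0.3493 -0.446   0.2962] yaw 62.32 F [-0.5 -0.4  0.4] q [-0.97  0.05  1.1  -0.    2.   -0.48] op 9.570217634587287e-05
shift [1.752 0.827 0.03 ] turn [-1.000e-03 -0.000e+00 -1.837e+00]
```

Emit:
apply_moves(plan=[[[0.2,0.1,0],[0,0,-0.2],1],[[0.4,0.2,0],[0,0,-0.4],1],[[0.6,0.3,0],[0,0,-0.6],1],[[0.8,0.38,0],[0,0,-0.8],1],[[1,0.47,0],[0,0,-1],1],[[1,0.47,0],[0,0,-1],1]])

```text
clock: 1.95
eef_pos: [0.5267, -0.311, 0.2953]
tcp_rot: [-1.857, -2.532, -0.0]
ft_force: [0.4, 0.5, -0.4]
opening: -0.0004
gripper_force: 0.0
```

```bash
python3 -c "
from h import *
go(.6586,-.2124,.29,145)"
```

```text
clock 1.95 pos [ 0.5267 -0.311   0.2953] yaw 107.5 F [ 0.4  0.5 -0.4] q [-0.59  0.17  0.97  0.    2.01 -0.89] op -0.00037099484397495875
shift [0.272 0.777 0.026] turn [-0.    -0.002 -0.833]
```

Emit:
apply_moves(plan=[[[0.07,0.2,0],[0,0,-0.2],1],[[0.14,0.4,0],[0,0,-0.4],1],[[0.21,0.6,0],[0,0,-0.6],1],[[0.272,0.777,0],[0,0,-0.833],1],[[0.272,0.777,0.1],[0,0,-0.833],1],[[0.272,0.777,0.1],[0,0,-0.833],1],[[0.272,0.777,0.1],[0,0,-0.833],1]])

```text
clock: 2.82
eef_pos: [0.6567, -0.2148, 0.2772]
tcp_rot: [0.951, 2.994, -0.0]
ft_force: [0.0, -0.9, 1.5]
opening: 0.0004
gripper_force: 0.0
```

```bash
python3 -c "
from h import *
go(.6586,-.2124,.162,145)
c=cam('top'); save(c,'over.png',(225,115,375,255),4)"
```

```text
clock 2.825 pos [ 0.6567 -0.2148  0.2772] yaw 144.74 F [ 0.  -0.9  1.5] q [-0.37  0.4   0.73 -0.    2.01 -1.32] op 0.0003605768074777734
shift [-0.     0.015  0.576] turn [-0.     0.001 -0.006]
```

View pics/over.png

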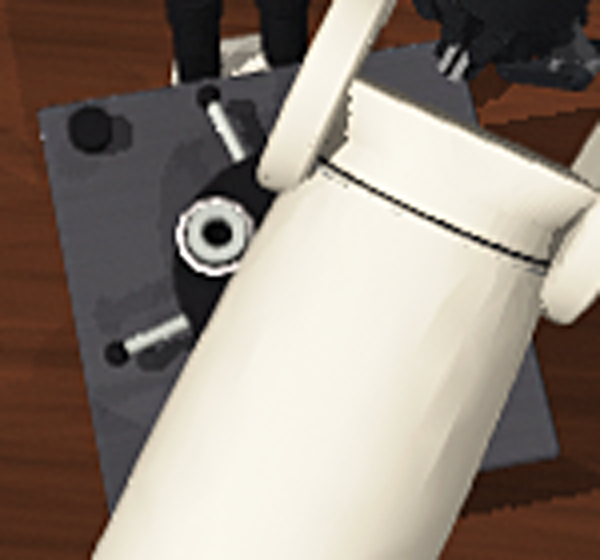

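The arm hides most of the wheel, but the left ball at (118,353) and the far ball at (209,97) are still in view and the wheel has not moved. Descending into the gap.

Emit:
apply_moves(plan=[[[0,0.015,0],[0,0,0],1],[[0,0.015,0.2],[0,0,0],1],[[0,0.015,0.4],[0,0,0],1],[[0,0.015,0.5],[0,0,0],1],[[0,0.015,0.575],[0,0,0],1],[[0,0.015,0.575],[0,0,0],1],[[0,0.015,0.575],[0,0,0],1]])

```text
clock: 3.75
eef_pos: [0.6598, -0.2109, 0.1631]
tcp_rot: [0.945, 2.993, -0.0]
ft_force: [-0.2, -0.3, -0.0]
opening: -0.0003
gripper_force: 0.0
```

```bash
python3 -c "
from h import *
go(.6586,-.2124,.162,145)"
```

```text
clock 3.75 pos [ 0.6598 -0.2109  0.1631] yaw 144.94 F [-0.2 -0.3 -0. ] q [-0.36  0.34  1.   -0.    1.79 -1.32] op -0.0003234613712436578
shift [ 0.001 -0.01   0.006] turn [ 0.001  0.003 -0.001]
```

Emit:
apply_moves(plan=[[[0.002,-0.047,0],[0,0,0.111],1],[[0.008,-0.093,0],[0,0,0.222],1],[[0.018,-0.139,0],[0,0,0.333],1],[[0.032,-0.183,0],[0,0,0.444],1],[[0.05,-0.226,0],[0,0,0.556],1],[[0.072,-0.268,0],[0,0,0.667],1],[[0.097,-0.307,0],[0,0,0.778],1],[[0.125,-0.344,0],[0,0,0.889],1],[[0.125,-0.344,0],[0,0,0.889],1]])

```text
clock: 4.88
eef_pos: [0.5996, -0.2532, 0.1633]
tcp_rot: [1.912, 2.489, 0.001]
ft_force: [0.5, -0.1, -0.4]
opening: -0.0004
gripper_force: 0.0
```

```bash
cat >> h.py <<'E'
C0=np.array([.571,-.151])
def fr():
    s=state(); d=s["eef_pos"][:2]-C0; print("finger r",np.hypot(*d).round(4),"phi",np.degrees(np.arctan2(d[1],d[0])).round(1))
def spokes(c):
    "wheel angle mod 90: darkest match of the four ball spots"
    g=cv2.cvtColor(c["frame"],cv2.COLOR_RGB2GRAY).astype(float); g=cv2.GaussianBlur(g,(0,0),1)
    best=[]
    for b in range(-180,180):
        w=[]
        for r in (.09,.1,.11,.127):
            P=np.append(C0+r*np.array([np.cos(np.radians(b)),np.sin(np.radians(b))]),.177 if r<.12 else .173)
            u,v=proj(c,P); w.append(g[int(round(v)),int(round(u))])
        best.append((min(w[:3])-w[3],b))
    return sorted(best)[::-1][:14]
E
python3 -c "
from h import *
go(.5,-.1,.162,145);fr()
c=cam('top'); print(spokes(c))
save(c,'s1.png',(225,115,375,255),4)"
```

```text
clock 4.875 pos [ 0.5996 -0.2532  0.1633] yaw 104.95 F [ 0.5 -0.1 -0.4] q [-0.45  0.22  1.14 -0.    1.77 -0.71] op -0.0004451186092808951
shift [ 0.868 -0.283  0.004] turn [ 0.002  0.003 -0.89 ]
finger r 0.1061 phi -74.4
[(np.float64(174.37359816248366), 32), (np.float64(168.26372983825553), 121), (np.float64(150.25318768325604), 120), (np.float64(141.9619027185208), 122), (np.float64(135.92793731150908), 33), (np.float64(135.57469237676085), 31), (np.float64(118.32188487832244), 34), (np.float64(116.93360953188304), 119), (np.float64(116.65949211499466), 30), (np.float64(107.67136969076924), 123), (np.float64(77.16053007388835), 118), (np.float64(71.40433033850076), 29), (np.float64(68.65018689439776), -54), (np.float64(64.52669286443646), -56)]
```

View pics/s1.png

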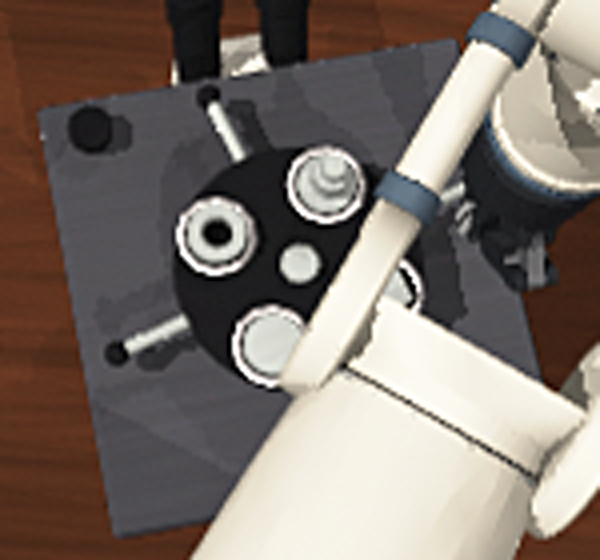

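The far ball (209,97) and left ball (118,353) have not moved, so the wheel has not turned. The gripper appears right of the wheel, near (520,260). I'll compare the projected TCP with the picture and use the side view.

```bash
python3 -c "
from h import *
c=cam('top'); s=state()
pr=lambda P:((proj(c,P)-[225,115])*4).round(0)
print('tcp',pr(s['eef_pos']),'tcp+.07',pr(s['eef_pos']+[0,0,.07]),'ball',pr([.571+.127*np.cos(np.radians(-59)),-.151+.127*np.sin(np.radians(-59)),.173]))
c=cam('side'); print(proj(c,s['eef_pos'])*1.5, (proj(c,s['eef_pos'])-[215,140])*5)
save(c,'s1side.png',(215,140,345,260),5)"
```

```text
tcp [455. 240.] tcp+.07 [482. 210.] ball [472. 182.]
[425.06758455 328.98341915] [341.8919485  396.61139716]
```

View pics/s1side.png

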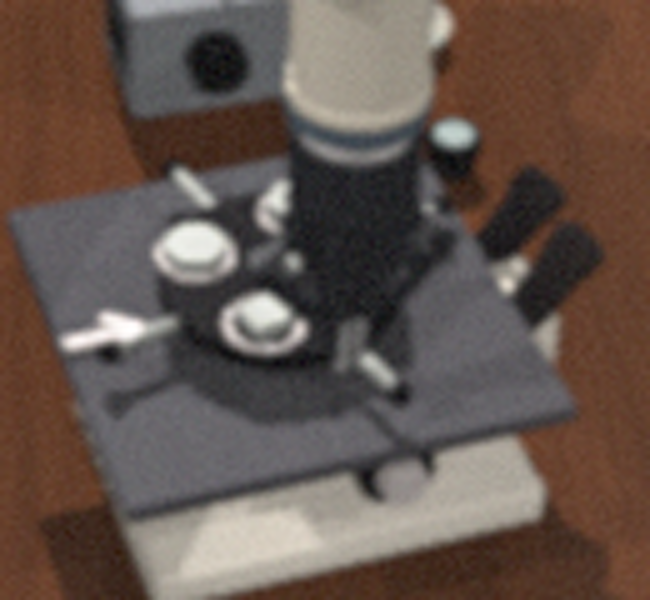

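In the side view the grey fingertip is at about (345,345)-(350,370), higher than the projected TCP at (342,397), and already past the spoke at (380,370). It may have passed over the spoke. One enhanced composite should settle it.

```bash
python3 -c "
from h import *
s=state(); A=R.from_rotvec(s['tcp_rot']).as_matrix(); out=[]
for n,(u0,v0,w,h) in (('side',(265,185,40,60)),('top',(320,150,40,60))):
    c=cam(n); k=10
    im=cv2.resize(c['frame'][v0:v0+h,u0:u0+w,::-1],None,fx=k,fy=k,interpolation=cv2.INTER_CUBIC)
    im=(255*(im/255.)**.6).astype(np.uint8)
    for dz,col in ((0,(0,0,255)),(.02,(0,255,0)),(.05,(255,0,0))):
        for dx in(-.011,.011):
          for dy in (-.014,.014):
            p=(proj(c,s['eef_pos']+A@[dx,dy,-dz])-[u0,v0]+.5)*k; cv2.circle(im,tuple(int(x) for x in p),3,col,-1)
    out.append(im)
cv2.imwrite('pics/z.png',np.hstack(out))"
```

```text
(no output)
```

View pics/z.png

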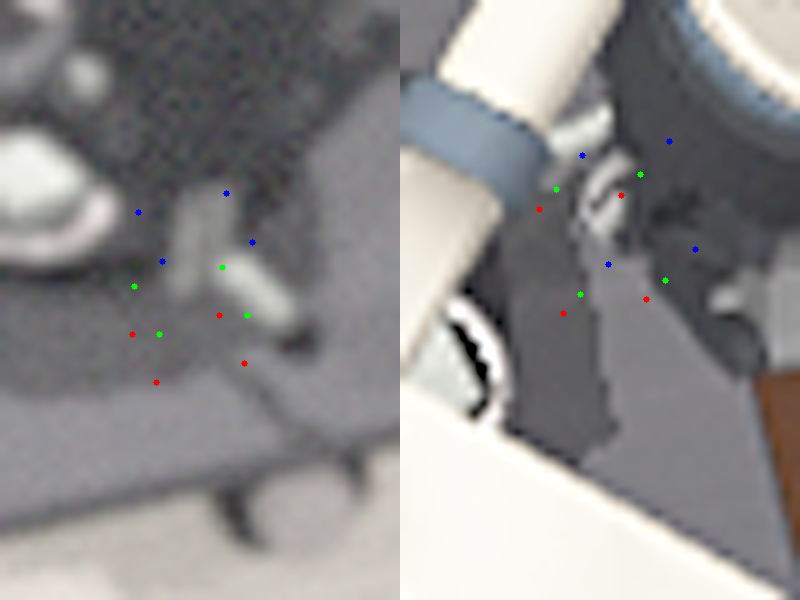

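```bash
python3 -c "
from h import *
from scipy.optimize import least_squares as L
a=cam('side');b=cam('top'); s=state()
for us,ut in (((20,28.5),(20.5,19.5)),((20,28.5),(20,23)),((20,25),(20.5,19.5))):
    r=L(lambda P:np.r_[proj(a,P)-np.array([265,185])-us+.5,proj(b,P)-np.array([320,150])-ut+.5],s['eef_pos']); print(r.x.round(4),r.fun.round(1),(r.x-s['eef_pos']).round(4))
"
```

```text
[ 0.6059 -0.2499  0.1874] [ 1.1 -0.4  0.   1. ] [0.0063 0.0026 0.0261]
[ 0.6011 -0.2492  0.1848] [-0.5  0.2 -0.  -0.4] [0.0016 0.0033 0.0235]
[ 0.6039 -0.2473  0.1986] [ 0.5 -0.2  0.   0.5] [0.0043 0.0052 0.0373]
```

The triangulated fingertip is about 23 mm above the reported TCP, so it swept just over the spoke. I'll lift, go back behind the spoke, then come down lower in small steps while watching the force.

Emit:
apply_moves(plan=[[[0,0,-0.1],[0,0,0],1],[[0.01,0.1,-0.1],[0,0,-0.23],1],[[0.03,0.2,-0.1],[0,0,-0.46],1],[[0.059,0.286,-0.1],[0,0,-0.69],1],[[0.059,0.286,-0.1],[0,0,-0.69],1],[[0.059,0.286,-0.1],[0,0,-0.69],1]])

```text
clock: 5.98
eef_pos: [0.6512, -0.2268, 0.1812]
tcp_rot: [-1.182, -2.91, 0.001]
ft_force: [0.0, 0.7, 0.2]
opening: -0.0001
gripper_force: 0.0
```

```bash
python3 -c "
from h import *
f=np.radians(-44); go(.571+.112*np.cos(f),-.151+.112*np.sin(f),.150,136);fr()"
```

```text
clock 5.975 pos [ 0.6512 -0.2268  0.1812] yaw 135.8 F [0.  0.7 0.2] q [-0.38  0.34  0.97 -0.    1.83 -1.18] op -0.0001471699766054038
shift [-0.008 -0.006  0.156] turn [-0.001 -0.    -0.004]
finger r 0.1103 phi -43.4
```

Emit:
apply_moves(plan=[[[-0.008,0,0.06],[0,0,0],1],[[-0.008,0,0.1],[0,0,0],1],[[-0.008,0,0.13],[0,0,0],1],[[-0.008,0,0.145],[0,0,0],1],[[-0.008,0,0.145],[0,0,0],1]])

```text
clock: 6.6
eef_pos: [0.6526, -0.2276, 0.1522]
tcp_rot: [-1.177, -2.912, -0.0]
ft_force: [0.6, 0.3, 0.8]
opening: 0.0002
gripper_force: 0.0
```

```bash
python3 -c "
from h import *
from h import *
s=state(); A=R.from_rotvec(s['tcp_rot']).as_matrix(); out=[]
fr(); print(s['eef_pos'],s['ft_force'])
for n,(u0,v0,w,h) in (('side',(265,170,40,60)),('top',(315,130,40,60))):
    c=cam(n); k=10
    im=cv2.resize(c['frame'][v0:v0+h,u0:u0+w,::-1],None,fx=k,fy=k,interpolation=cv2.INTER_CUBIC)
    im=(255*(im/255.)**.6).astype(np.uint8)
    for dz,col in ((0,(0,0,255)),(.02,(0,255,0))):
            p=(proj(c,s['eef_pos']+A@[0,0,-dz])-[u0,v0]+.5)*k; cv2.circle(im,tuple(int(x) for x in p),3,col,-1)
    out.append(im)
cv2.imwrite('pics/z2.png',np.hstack(out))"
```

```text
finger r 0.1119 phi -43.2
[ 0.65258445 -0.22758127  0.15216332] [0.57327766 0.31335142 0.83794382]
```

View pics/z2.png

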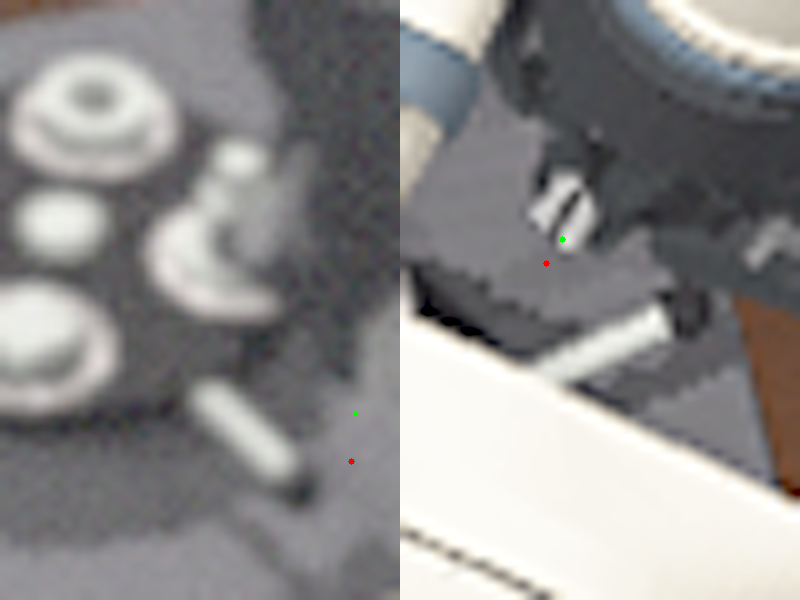

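```bash
python3 -c "
from h import *
from scipy.optimize import least_squares as L
a=cam('side');b=cam('top'); s=state()
def tri(us,ut):
    r=L(lambda P:np.r_[proj(a,P)-us,proj(b,P)-ut],s['eef_pos']); return r.x.round(4),r.fun.round(1)
S=lambda x,y:np.array([265+x/10-.5,170+y/10-.5]); T=lambda x,y:np.array([315+(x-400)/10-.5,130+y/10-.5])
print('ball',tri(S(300,488),T(690,310)))
print('tip',tri(S(262,268),T(565,247)), tri(S(290,265),T(565,247)))
print('shaft top pred side',(proj(a,[.625,-.165,.222])-[265,170]+.5)*10)
A=R.from_rotvec(s['tcp_rot']).as_matrix()
for z in(0,.02,.04,.06,.08): print(z,(proj(a,s['eef_pos']+[0,0,z])-[265,170]+.5)*10,(proj(b,s['eef_pos']+[0,0,z])-[315,130]+.5)*10+[400,0])
print('seat clearance: mug/side occluders', s['qpos'].round(3))
"
```

```text
ball (array([ 0.6342, -0.2609,  0.1744]), array([ 0.7, -0.2,  0. ,  0.6]))
tip (array([ 0.6278, -0.2181,  0.2266]), array([ 1.9, -0.7,  0.1,  1.6])) (array([ 0.6316, -0.2181,  0.2254]), array([ 0.4, -0.1,  0. ,  0.3]))
shaft top pred side [255.28921218 158.55764844]
0 [352.87645815 459.59040213] [547.61509638 261.73078628]
0.02 [356.86934842 412.16556422] [563.30218186 238.04012099]
0.04 [360.92038786 363.88704478] [579.66241327 213.32953184]
0.06 [365.03042804 314.73605603] [596.73983655 187.53205114]
0.08 [369.20031216 264.69344341] [614.58240357 160.57475061]
seat clearance: mug/side occluders [-0.385  0.339  1.025 -0.     1.777 -1.187]
```

In the side half the grey finger part is at about (275,210), not at the TCP column (355,300-460), and the stage is visible at the tip's expected place. So the finger is not where the TCP says. I'll take one wider view to see the gripper as a whole.

```bash
python3 -c "
from h import *
s=state(); out=[]
for n,(u0,v0) in (('side',(245,95)),('top',(300,70))):
    c=cam(n); k=4; w,h=100,150
    im=cv2.resize(c['frame'][v0:v0+h,u0:u0+w,::-1],None,fx=k,fy=k,interpolation=cv2.INTER_CUBIC)
    im=(255*(im/255.)**.5).astype(np.uint8)
    for z in(0,.073,.15):
        p=(proj(c,s['eef_pos']+[0,0,z])-[u0,v0]+.5)*k; cv2.circle(im,tuple(int(x) for x in p),3,(0,0,255),-1)
    out.append(im)
cv2.imwrite('pics/w.png',np.hstack(out))"
```

```text
(no output)
```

View pics/w.png

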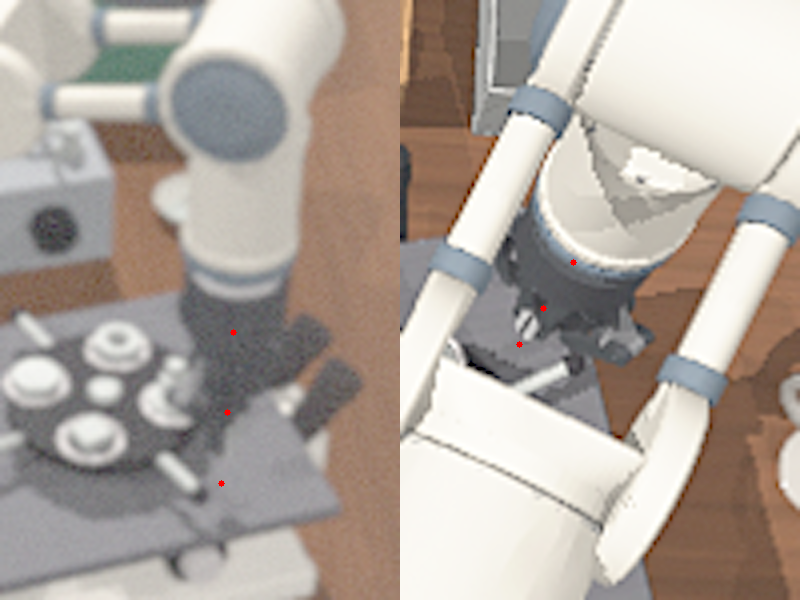

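The side half shows the dark gripper body ending near (227,410), with no finger over the stage between there and the TCP dot at (221,483). So the real tip is some 20-35 mm above the reported TCP. I'll probe downward in small steps and watch the force.

Emit:
apply_moves(plan=[[[0,0,0.007],[0,0,0],1],[[0,0,0.014],[0,0,0],1],[[0,0,0.02],[0,0,0],1],[[0,0,0.02],[0,0,0],1]])

```text
clock: 7.4
eef_pos: [0.6526, -0.2276, 0.1481]
tcp_rot: [-1.177, -2.912, -0.0]
ft_force: [0.6, 0.4, 0.1]
opening: -0.0001
gripper_force: 0.0
```

Emit:
apply_moves(plan=[[[0,0,0.008],[0,0,0],1],[[0,0,0.016],[0,0,0],1],[[0,0,0.025],[0,0,0],1],[[0,0,0.025],[0,0,0],1]])

```text
clock: 7.9
eef_pos: [0.6526, -0.2276, 0.143]
tcp_rot: [-1.177, -2.912, -0.0]
ft_force: [-0.5, 1.1, 0.0]
opening: -0.0001
gripper_force: 0.0
```

Emit:
apply_moves(plan=[[[0,0,0.01],[0,0,0],1],[[0,0,0.02],[0,0,0],1],[[0,0,0.03],[0,0,0],1],[[0,0,0.03],[0,0,0],1]])

```text
clock: 8.4
eef_pos: [0.6526, -0.2276, 0.137]
tcp_rot: [-1.177, -2.912, 0.0]
ft_force: [-0.1, -0.4, 1.0]
opening: -0.0002
gripper_force: 0.0
```

Emit:
apply_moves(plan=[[[0,0,0.01],[0,0,0],1],[[0,0,0.02],[0,0,0],1],[[0,0,0.02],[0,0,0],1]])

```text
clock: 8.78
eef_pos: [0.6526, -0.2276, 0.133]
tcp_rot: [-1.177, -2.912, 0.0]
ft_force: [0.4, 0.1, -0.2]
opening: -0.0003
gripper_force: 0.0
```

Tip is clear of the stage even here. Trying a short 15° push at this height to see whether the wheel turns.

Emit:
apply_moves(plan=[[[0.001,-0.024,0],[0,0,0.056],1],[[0.002,-0.049,0],[0,0,0.111],1],[[0.005,-0.073,0],[0,0,0.167],1],[[0.008,-0.097,0],[0,0,0.222],1],[[0.013,-0.121,0],[0,0,0.278],1],[[0.019,-0.145,0],[0,0,0.333],1],[[0.019,-0.145,0],[0,0,0.333],1]])

```text
clock: 9.65
eef_pos: [0.6294, -0.2461, 0.1335]
tcp_rot: [-1.548, -2.734, 0.0]
ft_force: [-0.6, 0.7, -0.1]
opening: 0.0
gripper_force: 0.0
```

```bash
python3 -c "
from h import *
fr(); print(spokes(cam('top')))"
```

```text
finger r 0.1116 phi -58.5
[(np.float64(169.91857299077944), 114), (np.float64(159.37046352315454), 25), (np.float64(158.56999751358856), 26), (np.float64(147.37290111939325), 113), (np.float64(136.9514366852605), 115), (np.float64(134.4241713053074), -67), (np.float64(133.06160767515075), 24), (np.float64(124.68930554211411), 27), (np.float64(112.07172081063925), -68), (np.float64(112.04225534215439), 116), (np.float64(105.58068578877166), -94), (np.float64(101.49337926109212), -65), (np.float64(100.4817891343412), 23), (np.float64(100.11429287182823), 112)]
```

It works: the spokes went from 30.8° to about 24.5°. I'll probe for the stage to learn the true tip height, since the finger must later clear the 6 mm arrow.

Emit:
apply_moves(plan=[[[0,0,0.01],[0,0,0],1],[[0,0,0.02],[0,0,0],1],[[0,0,0.02],[0,0,0],1]])

```text
clock: 10.07
eef_pos: [0.63, -0.2457, 0.1293]
tcp_rot: [1.546, 2.734, 0.0]
ft_force: [1.4, 1.2, 0.7]
opening: 0.0002
gripper_force: 0.7
```

Emit:
apply_moves(plan=[[[0,0,0.01],[0,0,0],1],[[0,0,0.02],[0,0,0],1],[[0,0,0.02],[0,0,0],1]])

```text
clock: 10.45
eef_pos: [0.6296, -0.2458, 0.1248]
tcp_rot: [-1.546, -2.734, 0.0]
ft_force: [1.5, 0.7, 0.4]
opening: -0.0
gripper_force: 0.6
```

Stage still not reached, so at TCP z≈0.132 the tip has room over the arrow and still catches the rods. Sweeping 40°.

Emit:
apply_moves(plan=[[[0,0,-0.035],[0,0,0],1],[[0.002,-0.049,-0.035],[0,0,0.111],1],[[0.008,-0.097,-0.035],[0,0,0.222],1],[[0.019,-0.145,-0.035],[0,0,0.333],1],[[0.034,-0.192,-0.035],[0,0,0.444],1],[[0.052,-0.237,-0.035],[0,0,0.556],1],[[0.075,-0.28,-0.035],[0,0,0.667],1],[[0.101,-0.321,-0.035],[0,0,0.778],1],[[0.131,-0.36,-0.035],[0,0,0.889],1],[[0.131,-0.36,-0.035],[0,0,0.889],1]])

```text
clock: 11.7
eef_pos: [0.5542, -0.2607, 0.1332]
tcp_rot: [2.388, 2.04, 0.0]
ft_force: [-0.3, 0.6, -0.5]
opening: 0.0001
gripper_force: 0.0
```

```bash
python3 -c "
from h import *
fr(); print([(int(a),b) for a,b in spokes(cam('top'))]); go(.57,-.15,.132,80)"
```

```text
finger r 0.111 phi -98.7
[(175, 75), (171, 163), (167, -15), (156, 164), (154, 76), (154, 74), (153, -16), (147, 162), (132, -163), (127, 73), (127, -164), (127, -165), (120, -14), (111, 165)]
clock 11.75 pos [ 0.5545 -0.2606  0.1329] yaw 81.09 F [-0.   0.1 -0.1] q [-0.49  0.12  1.31 -0.    1.71 -0.34] op -5.15906429649654e-06
shift [ 0.558 -0.009  0.005] turn [0.    0.    0.024]
```

Emit:
apply_moves(plan=[[[0.002,-0.049,0.005],[0,0,0.111],1],[[0.008,-0.097,0.005],[0,0,0.222],1],[[0.019,-0.145,0.005],[0,0,0.333],1],[[0.034,-0.192,0.005],[0,0,0.444],1],[[0.052,-0.237,0.005],[0,0,0.556],1],[[0.075,-0.28,0.005],[0,0,0.667],1],[[0.101,-0.321,0.005],[0,0,0.778],1],[[0.131,-0.36,0.005],[0,0,0.889],1],[[0.131,-0.36,0.005],[0,0,0.889],1]])

```text
clock: 12.88
eef_pos: [0.4877, -0.2231, 0.1317]
tcp_rot: [2.941, 1.104, 0.0]
ft_force: [0.7, -0.4, -0.7]
opening: 0.0003
gripper_force: 0.0
```

```bash
python3 -c "
from h import *
fr(); print([(int(a),b) for a,b in spokes(cam('top'))]); go(.57,-.15,.132,40)"
```

```text
finger r 0.1102 phi -139.1
[(170, 123), (160, 34), (155, 122), (146, 35), (133, 36), (129, 124), (128, 121), (126, 125), (120, 32), (120, 33), (116, -162), (115, -161), (105, -163), (89, -72)]
clock 12.925 pos [ 0.4878 -0.2232  0.1315] yaw 41.18 F [-0.1  0.2  0.2] q [-0.49 -0.08  1.52  0.    1.7   0.36] op 0.00010886532179703216
shift [ 0.55  -0.005 -0.002] turn [ 0.    -0.     0.026]
```

Emit:
apply_moves(plan=[[[0.0,-0.049,0],[0,0,0.111],1],[[0.004,-0.097,0],[0,0,0.222],1],[[0.014,-0.145,0],[0,0,0.333],1],[[0.029,-0.192,0],[0,0,0.444],1],[[0.047,-0.237,0],[0,0,0.556],1],[[0.07,-0.28,0],[0,0,0.667],1],[[0.096,-0.321,0],[0,0,0.778],1],[[0.126,-0.36,0],[0,0,0.889],1],[[0.126,-0.36,0],[0,0,0.889],1]])

```text
clock: 14.05
eef_pos: [0.4597, -0.1522, 0.1314]
tcp_rot: [-3.141, -0.033, -0.0]
ft_force: [-1.4, 0.3, 0.1]
opening: -0.0003
gripper_force: 0.0
```

```bash
python3 -c "
from h import *
fr(); print([(int(a),b) for a,b in spokes(cam('top'))]); go(.57,-.15,.132,0)"
```

```text
finger r 0.1113 phi -179.4
[(178, 83), (166, -8), (164, -7), (163, 82), (163, 81), (151, -180), (150, 179), (149, 178), (146, -179), (144, 176), (143, 177), (141, -6), (133, -178), (130, 84)]
clock 14.1 pos [ 0.4597 -0.1525  0.1314] yaw 1.21 F [-0.1  0.   0.2] q [-0.39 -0.23  1.65  0.    1.72  1.16] op 8.403095286552435e-05
shift [ 0.552 -0.001 -0.003] turn [-0.    -0.     0.027]
```

Emit:
apply_moves(plan=[[[0.002,-0.049,0],[0,0,0.111],1],[[0.008,-0.097,0],[0,0,0.222],1],[[0.013,-0.121,0],[0,0,0.278],1],[[0.019,-0.145,0],[0,0,0.333],1],[[0.025,-0.168,0],[0,0,0.389],1],[[0.029,-0.179,0],[0,0,0.416],1],[[0.029,-0.179,0],[0,0,0.416],1]])

```text
clock: 14.98
eef_pos: [0.4647, -0.1167, 0.1313]
tcp_rot: [3.104, -0.482, -0.0]
ft_force: [0.2, -0.7, -0.0]
opening: 0.0001
gripper_force: 0.2
```

```bash
python3 -c "
from h import *
fr(); c=cam('top'); print([(int(a),b) for a,b in spokes(c)]); go(.57,-.15,.132,0)
save(c,'fine.png',(235,120,335,240),5)
# brute refine: subpixel black ball centroid around visible predicted balls
g=cv2.cvtColor(c['frame'],cv2.COLOR_RGB2GRAY).astype(float)
for b in (-29,61):
    p=proj(c,np.append(C0+.127*np.array([np.cos(np.radians(b)),np.sin(np.radians(b))]),.173)); u,v=np.round(p).astype(int)
    w=g[v-7:v+8,u-7:u+8]; m=np.clip(70-w,0,None)*(w<60); yy,xx=np.mgrid[v-7:v+8,u-7:u+8]
    P=atz(c,(m*xx).sum()/m.sum(),(m*yy).sum()/m.sum(),.173)[:2]-C0; print(b,np.hypot(*P).round(4),np.degrees(np.arctan2(P[1],P[0])).round(2))
"
```

```text
finger r 0.1117 phi 162.1
[(159, -27), (159, -163), (156, -162), (156, -26), (154, 151), (154, 115), (153, 114), (152, 116), (149, 113), (149, -108), (149, -109), (149, -25), (145, 152), (144, 153)]
clock 15.025 pos [ 0.4647 -0.1168  0.1313] yaw -17.65 F [-0.8 -0.7 -0.5] q [-0.32 -0.24  1.66  0.    1.72  1.56] op 5.537648418028813e-05
shift [ 0.552 -0.001 -0.003] turn [-0.     0.    -0.392]
-29 0.1266 -30.44
61 0.1335 61.36
```

Emit:
apply_moves(plan=[[[0,0.02,0],[0,0,0],1],[[0,0.02,-0.15],[0,0,0],1],[[0,0.02,-0.4],[0,0,0],1],[[-0.1,0.02,-0.5],[0,0,0],1],[[-0.3,0.02,-0.6],[0,0,0],1],[[-0.5,-0.3,-0.6],[0,0,0],1],[[-0.5,-0.6,-0.6],[0,0,0],1],[[-0.5,-1,-0.6],[0,0,0],1],[[-0.5,-1,-0.6],[0,0,0],1]])

```text
clock: 16.15
eef_pos: [0.4303, 0.107, 0.2512]
tcp_rot: [-3.104, 0.478, 0.0]
ft_force: [0.9, -0.7, 1.1]
opening: 0.0001
gripper_force: 0.0
```

```bash
python3 -c "
from h import *
go(.57,-.15,.132,0); c=cam('top'); print([(int(a),b) for a,b in spokes(c)])
im=cv2.resize(c['frame'][120:245,235:365,::-1],None,fx=4.4,fy=4.4,interpolation=cv2.INTER_CUBIC)
cv2.imwrite('pics/final.png',im)
"
```

```text
clock 16.15 pos [0.4303 0.107  0.2512] yaw -17.5 F [ 0.9 -0.7  1.1] q [ 0.17 -0.31  1.5   0.    1.95  2.04] op 0.00010518914045565474
shift [1.053 1.016 0.595] turn [-0.001  0.    -0.389]
[(192, -118), (187, -117), (175, 65), (160, -27), (160, 64), (159, -119), (157, -26), (151, -25), (147, 63), (130, -116), (113, 153), (107, 66), (107, -28), (100, 154)]
```

View pics/final.png

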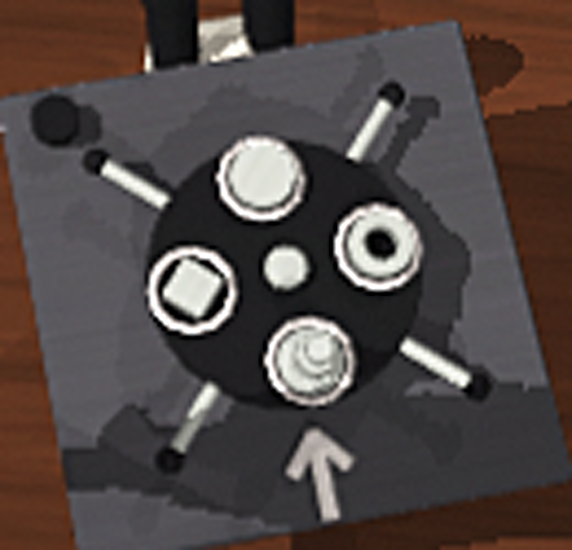

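All four samples still stand, and the shaft is at (310,362), almost in line with the arrow (315,435)-(328,515). The balls are at (96,161), (393,94), (480,385) and (169,459). Measuring the remaining angle.

```bash
python3 -c "
from h import *
c=cam('top')
q=lambda x,y:(235+(x+.5)/4.4-.5,120+(y+.5)/4.4-.5)
B=np.array([atz(c,*q(*p),.173) for p in[(96,161),(393,94),(480,385),(169,459)]]);C=B.mean(0)
a=np.degrees(np.arctan2(*(B-C).T[1::-1]));print(C,a,np.mean(a%90),np.ptp(a%90))
d=atz(c,*q(310,362),.1815)-C;print('shaft',d,np.degrees(np.arctan2(d[1],d[0])))
for p in[(315,427),(328,516)]:
  d=atz(c,*q(*p),.156)-C;print('arrow',np.degrees(np.arctan2(d[1],d[0])))
"
```

```text
[ 0.57111862 -0.15089855  0.173     ] [  63.63707392  -26.76531227 -116.14935733  153.01824377] 63.43516202115375 0.8323988945545864
shaft [-0.05334949 -0.0165841   0.0085    ] -162.7317383986499
arrow -163.85992203738456
arrow -165.49433110381742
```

Shaft is 2-3° short, about 2.5 mm. That is inside tolerance, but I'll nudge it the last 3° for margin.

```bash
python3 -c "
from h import *
f=np.radians(166); go(.571+.112*np.cos(f),-.151+.112*np.sin(f),.132,-17.6)"
```

```text
clock 16.25 pos [0.4303 0.1065 0.2509] yaw -17.47 F [-1.1 -0.6 -0.1] q [ 0.17 -0.31  1.5   0.    1.95  2.04] op 0.00019702047176391754
shift [0.499 1.051 0.594] turn [-0.     0.001  0.003]
```

Emit:
apply_moves(plan=[[[0.1,0.3,0],[0,0,0],1],[[0.2,0.6,0],[0,0,0],1],[[0.4,0.9,0],[0,0,0],1],[[0.499,1,0],[0,0,0],1],[[0.499,1,0],[0,0,0],1]])

```text
clock: 16.88
eef_pos: [0.4639, -0.1197, 0.2505]
tcp_rot: [3.103, -0.492, -0.003]
ft_force: [-0.4, 1.0, 0.4]
opening: 0.0003
gripper_force: 0.0
```

```bash
python3 -c "
from h import *
f=np.radians(166); go(.571+.112*np.cos(f),-.151+.112*np.sin(f),.132,-17.6)"
```

```text
clock 16.875 pos [ 0.4639 -0.1197  0.2505] yaw -18.0 F [-0.4  1.   0.4] q [-0.32 -0.21  1.43 -0.    1.93  1.56] op 0.0002564157723402934
shift [0.    0.022 0.593] turn [ 0.001  0.002 -0.009]
```

Emit:
apply_moves(plan=[[[0,0.03,0.2],[0,0,0],1],[[0,0.03,0.4],[0,0,0],1],[[0,0.03,0.52],[0,0,0],1],[[0,0.025,0.593],[0,0,0],1],[[0,0.025,0.593],[0,0,0],1],[[0,0.005,0.593],[0,0,0],1],[[0.002,-0.015,0.593],[0,0,0.03],1],[[0.003,-0.03,0.593],[0,0,0.06],1],[[0.004,-0.045,0.593],[0,0,0.09],1],[[0.004,-0.045,0.593],[0,0,0.09],1]])

```text
clock: 18.12
eef_pos: [0.4682, -0.1081, 0.1333]
tcp_rot: [3.085, -0.594, 0.002]
ft_force: [-0.4, -1.5, 2.8]
opening: 0.0
gripper_force: 1.1
```

Emit:
apply_moves(plan=[[[0,0.02,0],[0,0,0],1],[[0,0.03,0],[0,0,0],1],[[0,0.03,-0.15],[0,0,0],1],[[0,0.03,-0.4],[0,0,0],1],[[-0.1,0.02,-0.5],[0,0,0],1],[[-0.3,0.02,-0.6],[0,0,0],1],[[-0.5,-0.3,-0.6],[0,0,0],1],[[-0.5,-0.6,-0.6],[0,0,0],1],[[-0.5,-1,-0.6],[0,0,0],1],[[-0.5,-1,-0.6],[0,0,0],1]])

```text
clock: 19.38
eef_pos: [0.4493, 0.1174, 0.2519]
tcp_rot: [-3.086, 0.589, 0.002]
ft_force: [0.1, -0.3, -0.5]
opening: 0.0001
gripper_force: 0.0
```

```bash
python3 -c "
from h import *
go(.47,.36,.25,-17); c=cam('top'); print([(int(a),b) for a,b in spokes(c)])
g=cv2.GaussianBlur(cv2.cvtColor(c['frame'],cv2.COLOR_RGB2GRAY),(0,0),.7)
for b in (60.5,-29.5,-119.5,150.5):   # tangential centroid of bright rod between disc and ball
    o=[]
    for r in np.arange(.09,.116,.002):
        t=np.arange(-8,8.01,.25); w=[]
        for k in t:
            f=np.radians(b+k); u,v=proj(c,[.571+r*np.cos(f),-.151+r*np.sin(f),.175]); w.append(cv2.getRectSubPix(g,(1,1),(float(u),float(v)))[0,0])
        w=np.array(w,float); m=np.clip(w-(w.max()+np.median(w))/2,0,None); o.append((m*t).sum()/m.sum())
    print(b,np.median(o).round(2))
"
```

```text
clock 19.375 pos [0.4493 0.1174 0.2519] yaw -21.6 F [ 0.1 -0.3 -0.5] q [ 0.18 -0.25  1.46  0.    1.94  2.13] op 0.00012117559652373246
shift [-0.35  -1.166  0.01 ] turn [ 0.     0.002 -0.102]
[(176, 60), (150, -30), (147, 59), (139, 61), (139, -31), (136, 62), (133, -29), (128, -32), (109, -122), (109, 149), (103, -121), (97, 58), (95, 150), (94, -28)]
60.5 -0.43
-29.5 -0.75
-119.5 -2.04
150.5 -1.37
```

The wheel is now within about 1° of target (spokes at about 59.4°, ideal 60.4°). Next is the shutter lever: move to its left side.

```bash
python3 -c "
from h import *
go(.518,.371,.25,15)"
```

```text
clock 19.425 pos [0.4497 0.1188 0.2514] yaw -21.54 F [-2.2  0.4 -1.1] q [ 0.18 -0.25  1.46  0.    1.94  2.13] op 0.0001793861653643485
shift [-0.146 -1.298  0.009] turn [-0.002  0.002 -0.812]
```

Emit:
apply_moves(plan=[[[0,-0.2,0],[0,0,-0.2],1],[[-0.05,-0.4,0],[0,0,-0.4],1],[[-0.08,-0.6,0],[0,0,-0.6],1],[[-0.1,-0.8,0],[0,0,-0.812],1],[[-0.146,-1,0],[0,0,-0.812],1],[[-0.146,-1,0],[0,0,-0.812],1]])

```text
clock: 20.18
eef_pos: [0.496, 0.3128, 0.2509]
tcp_rot: [3.114, 0.408, -0.005]
ft_force: [0.7, -0.3, -0.5]
opening: -0.0001
gripper_force: 0.0
```

```bash
python3 -c "
from h import *
go(.518,.371,.082,15)"
```

```text
clock 20.175 pos [0.496  0.3128 0.2509] yaw 14.91 F [ 0.7 -0.3 -0.5] q [0.5  0.08 1.15 0.   1.92 1.81] op -9.840744241998652e-05
shift [ 0.184 -0.253  0.844] turn [ 0.     0.004 -0.002]
```

Emit:
apply_moves(plan=[[[0.1,-0.15,0],[0,0,0],1],[[0.184,-0.26,0],[0,0,0],1],[[0.184,-0.26,0.3],[0,0,0],1],[[0.184,-0.26,0.55],[0,0,0],1],[[0.184,-0.26,0.75],[0,0,0],1],[[0.184,-0.26,0.8],[0,0,0],1],[[0.184,-0.26,0.82],[0,0,0],1],[[0.184,-0.26,0.84],[0,0,0],1],[[0.184,-0.26,0.84],[0,0,0],1]])

```text
clock: 21.3
eef_pos: [0.5192, 0.3711, 0.0863]
tcp_rot: [-3.115, -0.403, -0.003]
ft_force: [0.6, 0.1, 0.7]
opening: 0.0002
gripper_force: 0.0
```

```bash
python3 -c "
from h import *
go(.518,.371,.082,15)
s=state();A=R.from_rotvec(s['tcp_rot'])
for f in range(128,226,8):
    a=np.radians(f); print(f,(A.inv().apply(np.array([.564+.074*np.cos(a),.312+.074*np.sin(a),.082])-s['eef_pos'])/.2).round(3))"
```

```text
clock 21.3 pos [0.5192 0.3711 0.0863] yaw 14.76 F [0.6 0.1 0.7] q [ 0.57  0.2   1.31 -0.    1.63  1.88] op 0.00015564286911835996
shift [-0.006 -0.001  0.022] turn [-0.001 -0.003 -0.005]
128 [-0.005  0.003  0.022]
136 [-0.051  0.027  0.021]
144 [-0.093  0.056  0.021]
152 [-0.13   0.092  0.021]
160 [-0.163  0.132  0.021]
168 [-0.189  0.176  0.021]
176 [-0.209  0.224  0.021]
184 [-0.222  0.274  0.021]
192 [-0.228  0.325  0.021]
200 [-0.227  0.377  0.021]
208 [-0.219  0.428  0.021]
216 [-0.204  0.477  0.021]
224 [-0.182  0.524  0.021]
```

Emit:
apply_moves(plan=[[[-0.05,0.027,0.015],[0,0,0],1],[[-0.093,0.056,0.015],[0,0,0],1],[[-0.13,0.092,0.015],[0,0,0],1],[[-0.163,0.132,0.015],[0,0,0],1],[[-0.189,0.176,0.015],[0,0,0],1],[[-0.209,0.224,0.015],[0,0,0],1],[[-0.222,0.274,0.015],[0,0,0],1],[[-0.222,0.274,0.015],[0,0,0],1]])

```text
clock: 22.3
eef_pos: [0.4901, 0.3059, 0.0823]
tcp_rot: [-3.116, -0.402, -0.002]
ft_force: [2.7, 1.1, 1.2]
opening: 0.0001
gripper_force: 1.1
```

```bash
cat > lev.py <<'E'
from h import *
c=cam('top'); g=cv2.GaussianBlur(cv2.cvtColor(c['frame'],cv2.COLOR_RGB2GRAY),(0,0),.7).astype(float); o=[]
for a in range(140,246,3):
    f=np.radians(a); w=[]
    for r in (.045,.055,.065,.085):
        u,v=proj(c,[.564+r*np.cos(f),.312+r*np.sin(f),.123 if r<.08 else .12]); w.append(g[int(round(v)),int(round(u))])
    o.append((int(min(w[:3])),int(w[3]),a))
print(sorted(o,key=lambda t:t[1])[:6]); print(sorted(o,key=lambda t:-t[0])[:5])
E
python3 lev.py; python3 -c "
from h import *
go(.518,.371,.082,15)
s=state();A=R.from_rotvec(s['tcp_rot'])
for f in range(184,234,8):
    a=np.radians(f); print(f,(A.inv().apply(np.array([.564+.074*np.cos(a),.312+.074*np.sin(a),.082])-s['eef_pos'])/.2).round(3))"
```

```text
[(18, 10, 197), (24, 12, 200), (18, 16, 158), (20, 16, 194), (18, 17, 155), (20, 29, 152)]
[(91, 56, 242), (91, 30, 245), (82, 71, 239), (78, 92, 236), (77, 137, 233)]
clock 22.35 pos [0.4898 0.3063 0.0822] yaw 14.73 F [1.5 1.1 2.9] q [0.5  0.04 1.49 0.   1.62 1.81] op 0.00023640139101466023
shift [ 0.219 -0.277  0.001] turn [-0.    -0.001 -0.006]
184 [ 0.003 -0.002  0.001]
192 [-0.003  0.049  0.001]
200 [-0.002  0.101  0.001]
208 [0.006 0.152 0.001]
216 [0.021 0.201 0.001]
224 [0.043 0.248 0.001]
232 [0.072 0.291 0.001]
```

Contact force is there and the ball appears at about 198°, so the lever is moving. Continuing towards the stop.

Emit:
apply_moves(plan=[[[0,0.025,0],[0,0,0],1],[[-0.003,0.05,0],[0,0,0],1],[[-0.003,0.075,0],[0,0,0],1],[[-0.002,0.1,0],[0,0,0],1],[[0.002,0.125,0],[0,0,0],1],[[0.006,0.15,0],[0,0,0],1],[[0.006,0.15,0],[0,0,0],1]])

```text
clock: 23.22
eef_pos: [0.4983, 0.2772, 0.0814]
tcp_rot: [3.115, 0.403, -0.002]
ft_force: [0.0, 0.8, 0.4]
opening: 0.0001
gripper_force: 0.0
```

```bash
python3 lev.py
```

```text
[(22, 11, 224), (20, 13, 221), (28, 19, 227), (46, 31, 245), (137, 32, 152), (153, 35, 149)]
[(183, 109, 140), (164, 88, 146), (159, 150, 143), (153, 35, 149), (142, 70, 155)]
```

Emit:
apply_moves(plan=[[[0.004,0.015,0],[0,0,0],1],[[0.009,0.03,0],[0,0,0],1],[[0.014,0.045,0],[0,0,0],1],[[0.014,0.045,0],[0,0,0],1]])

```text
clock: 23.78
eef_pos: [0.5036, 0.2696, 0.0819]
tcp_rot: [3.115, 0.403, 0.0]
ft_force: [0.5, 0.3, 0.4]
opening: 0.0002
gripper_force: 0.1
```

```bash
python3 lev.py
```

```text
[(20, 13, 230), (23, 20, 245), (19, 23, 227), (23, 24, 242), (21, 28, 233), (99, 40, 146)]
[(227, 122, 158), (212, 64, 155), (205, 166, 161), (185, 171, 164), (185, 199, 167)]
```

Ball is near 229°, with no firm stop felt yet. I'll press on gently until the force rises.

Emit:
apply_moves(plan=[[[0.005,0.012,0],[0,0,0],1],[[0.01,0.025,0],[0,0,0],1],[[0.01,0.025,0],[0,0,0],1]])

```text
clock: 24.2
eef_pos: [0.5046, 0.2682, 0.0818]
tcp_rot: [-3.11, -0.407, 0.005]
ft_force: [-6.4, 8.9, 2.0]
opening: -0.0001
gripper_force: 5.0
```

The force rose to 11 N and the tool stalled, so the lever is against its stop. Backing off and lifting clear.

Emit:
apply_moves(plan=[[[-0.005,-0.04,0],[0,0,0],1],[[-0.01,-0.1,0],[0,0,0],1],[[-0.01,-0.1,-0.2],[0,0,0],1],[[-0.01,-0.1,-0.5],[0,0,0],1],[[-0.01,-0.1,-0.8],[0,0,0],1],[[-0.3,-0.1,-0.8],[0,0,0],1],[[-0.5,-0.1,-0.8],[0,0,0],1],[[-0.5,-0.1,-0.8],[0,0,0],1]])

```text
clock: 25.2
eef_pos: [0.4034, 0.2594, 0.2429]
tcp_rot: [-3.115, -0.405, -0.003]
ft_force: [-0.0, 0.2, 0.2]
opening: -0.0002
gripper_force: 0.0
```

```bash
python3 lev.py; python3 -c "
from h import *
s=state();print(s['clock'],s['eef_pos'],s['ft_force']); c=cam('top'); print([(int(a),b) for a,b in spokes(c)])
# ball centroid (dark blob near 230 deg)
f=np.radians(230);p=proj(c,[.564+.085*np.cos(f),.312+.085*np.sin(f),.12]);u,v=np.round(p).astype(int)
print(cv2.cvtColor(c['frame'],cv2.COLOR_RGB2GRAY)[v-6:v+7,u-6:u+7])"
```

```text
[(209, 17, 230), (174, 19, 233), (98, 34, 245), (192, 43, 227), (159, 59, 236), (107, 63, 242)]
[(209, 17, 230), (192, 43, 227), (180, 180, 182), (180, 181, 185), (180, 182, 188)]
25.25 [0.40448086 0.25961639 0.24249839] [0.28281277 0.16857865 0.60001919]
[(186, 60), (161, -30), (157, 59), (151, -31), (149, 61), (146, 62), (144, -29), (140, -32), (122, 149), (121, -122), (119, 150), (114, -121), (110, 148), (106, 58)]
[[240 204 157 151 182 195 172 118  88  76  67  33  12]
 [227 239 206 151 138 164 170 153  95  76  75  49  12]
 [188 236 236 144  40  29  72 110  91  78  81  59  15]
 [178 201 185  33  13  15   8  23  59  79  81  64  26]
 [180 164  89  15  29  26  16   7  32  70  82  70  37]
 [182 153  43  23  34  30  17  11  30  65  80  82  62]
 [182 172 103   7  17  16  11   7  47  78  80  81  72]
 [183 191 161  49  15   9  19  64  87  84  77  79  74]
 [179 183 176 142 115 112 122 145 121  81  75  78  75]
 [170 178 185 189 191 192 196 178 118  79  73  77  78]
 [166 169 177 177 177 176 182 172 119  80  74  77  78]
 [167 166 164 164 164 163 172 168 123  81  72  76  77]
 [167 166 164 165 166 165 167 163 130  81  73  77  78]]
```

```bash
python3 -c "
from station import *
print(job_done())"
```

```text
the job is handed in; nothing more can be done
None
```

The job is handed in, but no verdict came back. By my camera measurements, the shaft sample is within about 1° (1 mm) of the arrow line. The shutter lever was pushed until it stalled at about 11 N, which I took as its stop on the microscope's side. All four samples were standing when I last looked, before the final 3° nudge of the wheel, and the robot ended clear of everything at about 25 s of the 64 s allowed.

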